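# Wind back the paste filler's piston and tip its barrel up for refilling

## Task

The hand-cranked crab-paste filler is empty and must be opened for refilling. Wind its crank counter-clockwise (seen from above) until the piston pulls out of the barrel and the crank suddenly turns light, and stop winding within about half a turn after that, well before the rack runs up to its stop collar; then lift the barrel by its grip, swing it over to rest against its rubber stops with the mouth up, and let go. Leave the two tubs of crab standing where they are.

Things in the scene. Friction and masses are not known exactly. Their poses are not given: they have to be found in the camera images.
- filler: hand-cranked piston filler fixed to the table: steel base plate, white gear housing with the crank on top, level steel barrel (axis 70 mm up). Origin on the table between crank and barrel grip; x axis runs along the barrel towards the outlet, y to its left, z up. Plate from x = -120 to +265 mm, 118 mm wide; housing 102 mm high at x = -72; rack reaches back to x = -240
- crank_axis (a point): point on the crank's vertical axis at knob height, 150 mm above the table; in filler's frame [-72, 0, 150] mm. The knob's axis goes round it on a circle of 65 mm radius
- knob_grip (a point): point to grip on the axis of the crank's black upright knob, 150 mm above the table. The knob is 26 mm thick, reaches from 118 to 170 mm above the table and turns freely on its pin; top of the steel arm below it is at 114 mm. On the barrel side of its circle it comes within 80 mm of the barrel grip
- crank (a joint): crank angle in rad, growing counter-clockwise from above, which draws the piston back out of the barrel by 4.8 mm per rad (30 mm a turn). 0: piston fully forward; 26: rack's stop collar meets the housing. Starts at 6 to 11.5. Takes 7 to 8 N at the knob while the piston's lip drags in the barrel, under 2 N once it is out (from about 19). Stays where it is left
- piston_face (a point): centre of the front face of the white piston (79 mm disc, 16 mm thick, red lip at its front edge), which faces the outlet; it travels along filler's x and is hidden in the barrel at first
- barrel_mouth (a point): centre of the open rear end of the barrel as it lies flat; fixed to filler at [65, 0, 70] mm. The piston is out when piston_face is behind it (smaller x in filler's frame); resistance drops just as the face reaches the mouth, the stop collar is met 35 mm further on
- barrel (a joint): tilt of the barrel in rad: 0 flat, growing as the mouth end swings up and over; 1.3 on the rubber stops. The piston blocks it until wound out. Barrel: 90 mm outside, 120 mm long, about 0.6 kg, hinged at its lower outlet end. Let go below about 0.6 it falls shut, beyond about 0.9 it falls over onto its stops, where it stays. Lifting takes 2 to 3 N at the grip
- barrel_grip (a point): middle of the black round grip bar (15 mm thick, 66 mm long, level, along filler's y) that stands on two legs over the barrel's mouth end: 155 mm above the table and 40 mm clear of the barrel when flat. Radius about barrel_hinge 170 mm: flat it is 112 mm behind (-x) and 128 mm above the hinge; on the stops 93 mm ahead and 142 mm above
- barrel_hinge (a point): middle of the barrel's tilt pin, which lies along filler's y; in filler's frame [185, 0, 27] mm
- tub_meat: white deli tub of white crab meat, 90 mm wide, 45 mm high, standing loose on the far side of the filler; origin under its centre
- tub_roe: white deli tub of orange crab roe, 100 mm wide, 55 mm high, standing loose beyond the outlet end of the filler's base plate; origin under its centre

How it is judged:
On the way, in this order (a step that is already met when the one before it is completed fails the run):
1. the piston is wound out of the barrel while the barrel still lies flat (x of piston_face in the frame of filler below 0.0645 m and value of joint barrel below 0.1 rad), for 0.2 s.
2. the barrel is tipped over onto its stops (value of joint barrel above 1.15 rad), for 0.2 s.
At the end, for the whole second after the job is handed in: the piston face stands 0.5 to 27 mm behind the barrel mouth (less than about 0.9 turn after the resistance dropped), the crank is at rest, and the barrel rests tipped over against its stops, beyond 1.15 rad (x of piston_face in the frame of filler between 0.038 and 0.0645 m and value of joint barrel above 1.15 rad and velocity of joint crank between -0.3 and 0.3 rad/s and velocity of joint barrel between -0.2 and 0.2 rad/s); the robot touches nothing.
It fails at once if the crank is wound on more than 27 mm of piston travel (about 0.9 turn) past the mouth (x of piston_face in the frame of filler below 0.038 m).
It fails at once if the tub of crab meat is shifted more than 30 mm (distance of tub_meat from where it was at the start of the episode above 0.03 m).
It fails at once if the tub of roe is shifted more than 30 mm (distance of tub_roe from where it was at the start of the episode above 0.03 m).
It fails at once if a tub is tipped (angle between any of tub_meat, tub_roe's own z axis and vertical above 0.4 rad).
It also fails if it takes over 72 s, if anything falls off the work surface, if the arm or the gripper's body presses on something with over 40 N, if the wrist force passes 120 N, or if a joint passes its speed limit or range.

## Robot

A 6-joint arm with a two-finger parallel gripper is mounted at the origin on a cart in front of the work surface, level with it; the furniture and walls round the work are solid. World frame = base frame: x ahead of the robot, y to its left, z up, the work surface at z = 0. Lengths are in m, angles in rad, forces in N, time in s.
With the tool pointing down it reaches from about 0.4 to 0.925 m from the base axis. Payload 12.5 kg.
Tool frame: the origin (TCP) lies on the centre line of the jaws, within the pads' length; the fingertips stand 22 mm ahead of it and the grasp point (between the pads) lies 3 mm ahead of it (env.nose_length is the distance from the TCP to the fingertips, in m); z points along the fingers, y is the line along which they close (so a half turn about z gives the same grasp; the last joint's range is limited). The gripper opens to 95 mm and grips with 3 to 60 N. Pads are 20 mm wide; open, the fingers measure 119 mm over their backs; the gripper's body (75 mm by 180 mm) begins 59 mm behind the grasp point.
Start: joints at [1, 0.491, 1.559, -0, 1.092, -0.106], TCP at [0.28, 0.559, 0.237] pointing down, gripper open.
Joint ranges: [-3.1, 3.1], [-0.84, 2.19], [0.05, 2.79], [-1.13, 4.28], [0.06, 2.93], [-2.69, 2.69]. Speed limits (rad/s): [2.22, 2.22, 2.79, 3.14, 3.14, 3.14].

## Interface

Orientations are given as a unit quaternion [w, x, y, z].
In Python, from rig import env, imaging, finish_job gives the robot as it stands. The module is installed in compiled form; this text tells all that it offers.
- The arm moves only by the tool step_arm, never from a script. Its argument "increments" is a list of rows, each a list of 7 numbers: the opening, from 0 (shut) to 1 (fully open), then the shift along the tool's x, y, z scaled (see below), then the turn, a rotation vector about the tool's x, y, z scaled (see below). In form: [[fingers, x, y, z, wx, wy, wz], ...]. A call has 1 to 8 rows; each row shifts and turns the commanded pose from where the row before left it, along the tool's axes as they then stand; what a row does not reach is not made up. The controller multiplies each number of a shift by 0.1 m and each number of a turn by 0.5 rad. A row lasts 1/8 s, in which the tool goes at most 62.5 mm and 10.7 degrees, less where a joint would pass 70% of its speed; a pose out of reach is approached as far as the arm can. A call with a number of a shift or a turn outside -1 to 1 is refused whole. A call with a gripper value outside its range is refused whole. The fingers move at their own pace and stop on an object; "force" is the grip in N (left out, the last holds). Time passes only in rows, so rows that do not move let the fingers close. It gives the time, the measured TCP pose, the force, the opening and the grip force at its end, in the units of the state.
- env.get_state(): the state, without advancing time (a new reading comes with each control period).
- imaging.read_camera(name): name is "scene" or "top" or "wrist"; returns a dict with "color" (384x512x3 uint8, red, green, blue), "z_map" (384x512 float32, m along the optical axis (not along the pixel's ray), 0 where there is no reading), "vertical_fov" (degrees; the focal length in pixels is half the picture's height over the tangent of half this angle, whatever the lens; pixels are square), "cx", "cy" (the principal point, pixels), "world_from_camera" (4x4, takes a point from camera to world coordinates); the wrist camera has in their place "T_tool_cam" (4x4, takes a point from camera to tool coordinates, whose origin is the TCP and whose axes are the flange's). Camera axes: x right, y down, z forward; pixel columns grow to the right and rows downward; lengths in m; the calibration is good to about 2 mm. A picture is of the moment at which its call begins: read the wrist's pose just before it.
- finish_job(): hands the job in; it is judged then, once.
The state is a dict: "time": time; "q": joint angles; "joint_vel": joint speeds; "effort": joint torques, N m; "ee_pos": TCP position; "eef_rot": TCP orientation; "ft_force": force on the tool from outside, world axes, zero at the start; "torque": the same for the moment, N m; "grip_width": finger opening in m; "gripper_force": force on a finger pad.
Only numpy, scipy, OpenCV 4.12 (cv2) and the standard library are available. Lean on these libraries where they do the work, as an engineer would, in place of code of your own. Each camera call takes 0.05 s, during which the arm holds its last target. There are 200 camera calls.

## Working session

There is one attempt and no reset: what is moved stays moved. The work goes in short steps, Python scripts to look and compute and a tool call to move; the robot and the scene stay as the last step left them, time stands still between calls to the robot, and variables do not carry over. Pictures are saved under pics/ and viewed, at most 10 in all, crops included, and the job is handed in when it is done.

Besides the shell and the picture viewer there is one more tool, called after ">>>" by a JSON object that holds its "op" and its "data". step_arm: Moves the arm, as the interface text tells. Its arguments: {"type":"object","properties":{"increments":{"type":"array","items":{"type":"array","items":{"type":"number","minimum":-1,"maximum":1}}},"force":{"type":"number"}},"required":["increments"]}

```bash
mkdir -p pics
cat > h.py <<'E'
import numpy as np, cv2
from rig import env, imaging
def cam(n):
    s=env.get_state(); d=imaging.read_camera(n)
    h=d["color"].shape[0]; f=h/2/np.tan(np.radians(d["vertical_fov"])/2)
    if "world_from_camera" in d: T=np.array(d["world_from_camera"])
    else:
        from scipy.spatial.transform import Rotation as R
        q=s["eef_rot"]; W=np.eye(4); W[:3,:3]=R.from_quat([q[1],q[2],q[3],q[0]]).as_matrix(); W[:3,3]=s["ee_pos"]
        T=W@np.array(d["T_tool_cam"])
    z=d["z_map"]; v,u=np.mgrid[:h,:z.shape[1]]
    P=np.stack([(u-d["cx"])/f*z,(v-d["cy"])/f*z,z],-1)@T[:3,:3].T+T[:3,3]
    P[z==0]=np.nan
    return d,f,T,P
E
python3 - <<'E'
from h import *
ims=[]
for n in("scene","top"):
    d,f,T,P=cam(n); cv2.imwrite(f"pics/{n}0.png",d["color"][...,::-1]); print(n,f,T.round(3).tolist(),np.nanmean(d["z_map"]>0))
s=env.get_state(); print(s)
E
```

```text
scene 374.6448732538155 [[0.902, -0.167, 0.397, 0.221], [-0.43, -0.399, 0.81, -0.584], [0.023, -0.902, -0.432, 0.499], [0.0, 0.0, 0.0, 1.0]] 0.9957326253255209
top 463.8704226600418 [[0.007, -0.995, 0.104, 0.454], [-1.0, -0.008, -0.011, 0.143], [0.012, -0.104, -0.995, 1.309], [0.0, 0.0, 0.0, 1.0]] 0.9957326253255209
{'time': 0.1, 'q': array([ 1.00039815e+00,  4.91502537e-01,  1.55939596e+00,  8.45667560e-06,
        1.09174612e+00, -1.05600796e-01]), 'joint_vel': array([-5.13990037e-04,  1.98055044e-05, -2.22454793e-03, -8.78443486e-04,
       -2.59555677e-03,  9.48083816e-04]), 'effort': array([ 1.85191602e-03, -6.13624334e+01, -2.58609724e+01,  6.93572732e-02,
        4.69283271e-02, -1.13319641e-05]), 'ee_pos': array([0.28001672, 0.55853027, 0.23611559]), 'eef_rot': array([-1.77955269e-04,  2.30314257e-01,  9.73116163e-01, -4.94978864e-04]), 'ft_force': array([-0.02405035,  0.08243266, -0.18894717]), 'torque': array([ 0.00633274, -0.03106736, -0.00174849]), 'gripper_force': 0.0, 'grip_width': 0.09505747433378767}
```

View pics/scene0.png

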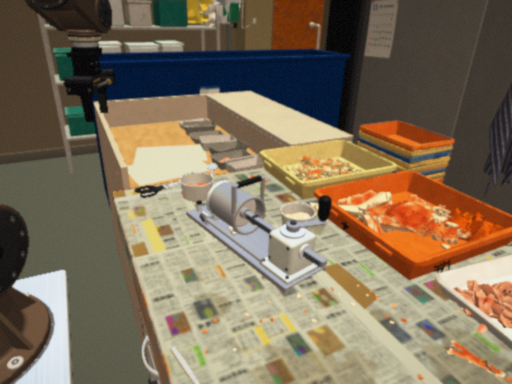

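View pics/top0.png

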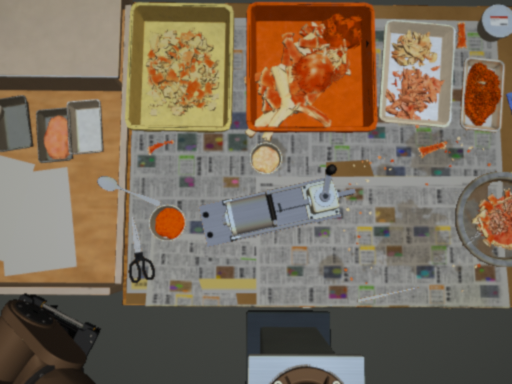

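The top view shows the filler with its housing at about (325,197), knob at (331,170), grip bar at about (270,207) and outlet to the left. The meat tub is at (266,158) and the roe tub at (169,221).

Run:
```python
from h import *
for n,rois in (("top",dict(knob=(318,160,345,182),grip=(255,185,290,230),house=(300,180,345,220))),("scene",dict(knob=(312,190,336,225),grip=(225,170,270,205),house=(265,215,325,285)))):
    d,f,T,P=cam(n); c=d["color"].astype(int); dark=c.max(-1)<70
    for k,(a,b,e,g) in rois.items():
        p=P[b:g,a:e]; m=(p[...,2]>.135)&(p[...,2]<.185)&dark[b:g,a:e] if k!="house" else (p[...,2]>.095)&(p[...,2]<.108)
        q=p[m]; print(n,k,len(q),np.median(q,0).round(4),q.min(0).round(3),q.max(0).round(3))
        if k!="house" :
            v,u=np.nonzero(m); x=q[:,:2]-q[:,:2].mean(0); w,V=np.linalg.eigh(x.T@x/len(x)); print("  mean",q.mean(0).round(4),"dir",V[:,1].round(3),"len",np.sqrt(w*12).round(3))
            # top plane ray of centroid
            r=T[:3,:3]@np.array([(u.mean()+a-d["cx"])/f,(v.mean()+b-d["cy"])/f,1]); 
            for h in(.145,.155,.1625,.17): print("   ray",h,(T[:3,3]+r*(h-T[2,3])/r[2]).round(4))
# plate rect from top: z 0.004-0.03?
    if n=="top":
        p=P[175:255,190:355]
        for zl,zh in((.004,.02),(.02,.06)):
            m=(p[...,2]>zl)&(p[...,2]<zh); print(zl,m.sum()); 
            if m.sum()>20: print(cv2.minAreaRect(p[m][:,:2].astype(np.float32)))
        q=p[:,:,2]; m=q>.112; 
        for nme,(a,b,e,g) in dict(meat=(240,135,290,180),roe=(145,200,190,242)).items():
            t=P[b:g,a:e]; t=t[(t[...,2]>.03)&(t[...,2]<.07)]; print(nme,(t.min(0)+t.max(0))/2,t.max(0)-t.min(0))
cv2.imwrite("pics/c.png",cv2.resize(cam("top")[0]["color"][140:260,185:365,::-1],None,fx=4,fy=4,interpolation=2))
```

```text
top knob 93 [ 0.6413 -0.0451  0.1649] [ 0.631 -0.058  0.135] [ 0.655 -0.034  0.171]
  mean [ 0.6413 -0.0451  0.1626] dir [-0.447  0.894] len [0.022 0.023]
   ray 0.145 [ 0.6441 -0.048   0.145 ]
   ray 0.155 [ 0.6425 -0.0464  0.155 ]
   ray 0.1625 [ 0.6413 -0.0452  0.1625]
   ray 0.17 [ 0.6401 -0.0439  0.17  ]
top grip 139 [0.546  0.1041 0.1589] [0.514 0.092 0.153] [0.579 0.117 0.165]
  mean [0.5463 0.1042 0.1591] dir [-0.973 -0.231] len [0.013 0.065]
   ray 0.145 [0.5474 0.1038 0.145 ]
   ray 0.155 [0.5466 0.1041 0.155 ]
   ray 0.1625 [0.5459 0.1043 0.1625]
   ray 0.17 [0.5453 0.1046 0.17  ]
top house 273 [ 0.5752 -0.0313  0.0991] [ 0.547 -0.072  0.095] [0.613 0.002 0.108]
0.004 2522
((0.5382255911827087, 0.09406733512878418), (0.2229810655117035, 0.4637466371059418), 0.36144503951072693)
0.02 918
((0.5464990735054016, 0.10100168734788895), (0.116352379322052, 0.3698616623878479), 12.980639457702637)
meat [0.70254831 0.1158926  0.03996095] [0.10803264 0.08608437 0.0197079 ]
roe [0.51181846 0.38184227 0.04414641] [0.09719074 0.09919503 0.02823487]
scene knob 205 [ 0.6386 -0.0579  0.1549] [ 0.63  -0.064  0.135] [ 0.654 -0.044  0.171]
  mean [ 0.6395 -0.0568  0.1542] dir [-0.819  0.573] len [0.01  0.022]
   ray 0.145 [ 0.6507 -0.0428  0.145 ]
   ray 0.155 [ 0.6386 -0.058   0.155 ]
   ray 0.1625 [ 0.6295 -0.0695  0.1625]
   ray 0.17 [ 0.6203 -0.081   0.17  ]
scene grip 115 [0.5463 0.0966 0.1588] [0.518 0.088 0.151] [0.582 0.107 0.164]
  mean [0.5476 0.0969 0.1584] dir [-0.974 -0.227] len [0.007 0.063]
   ray 0.145 [0.5602 0.1236 0.145 ]
   ray 0.155 [0.5506 0.1036 0.155 ]
   ray 0.1625 [0.5434 0.0886 0.1625]
   ray 0.17 [0.5363 0.0736 0.17  ]
scene house 419 [ 0.5691 -0.0524  0.0986] [ 0.543 -0.078  0.095] [ 0.632 -0.01   0.108]
```

View pics/c.png

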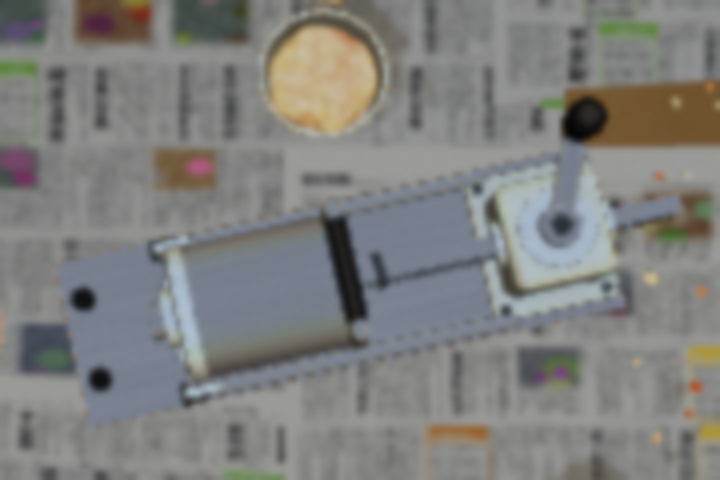

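>>> {"op": "step_arm", "data": {"increments": [[1,0,0,0,0,0,-0.346],[1,0,0,0,0,0,-0.346],[1,0,0,0,0,0,-0.346],[1,0,0,0,0,0,-0.346],[1,-0.155,-0.45,0,0,0,0],[1,-0.155,-0.45,0,0,0,0],[1,-0.155,-0.45,0,0,0,0],[1,-0.155,-0.45,0,0,0,0]]}}

```text
time: 1.25
ee_pos: [0.3817, 0.396, 0.2367]
eef_rot: [0.0, -0.113, 0.994, 0.0]
ft_force: [-0.0, 0.9, 0.2]
grip_width: 0.095
gripper_force: 0.0
```

```bash
cat >> h.py <<'E'
from scipy.spatial.transform import Rotation as R
A=np.radians(103.2); X=np.array([np.cos(A),np.sin(A)]); Y=np.array([-X[1],X[0]]); G=np.array([.5465,.104]); O=G-.073*X
def fil(p): p=np.asarray(p); return np.array([(p[:2]-O)@X,(p[:2]-O)@Y,p[2]])
def st():
    s=env.get_state(); q=s["eef_rot"]; M=R.from_quat([q[1],q[2],q[3],q[0]]).as_matrix()
    print("t",s["time"],"fil",fil(s["ee_pos"]).round(4),"heading",np.degrees(np.arctan2(M[1,1],M[0,1])).round(2),"z",M[:,2].round(3),"F",s["ft_force"].round(1),"q",s["q"].round(2),"w",round(s["grip_width"],4))
    return s
E
python3 - <<'E'
from h import *
st()
d,f,T,P=cam("top")
r=T[:3,:3]@np.array([(325.5-d["cx"])/f,(196.2-d["cy"])/f,1])
for h in(.115,.12):print(fil(T[:3,3]+r*(h-T[2,3])/r[2]))
E
```

```text
t 1.25 fil [0.3949 0.0938 0.2367] heading 103.03 z [ 0.  0. -1.] F [-0.   0.9  0.2] q [ 0.68  0.38  1.74  0.    1.01 -1.11] w 0.095
[-0.0732658   0.00131685  0.115     ]
[-0.07240629  0.00165092  0.12      ]
```

>>> {"op": "step_arm", "data": {"increments": [[0.8,-0.172,-0.545,0,0,0,0],[0.8,-0.172,-0.545,0,0,0,0],[0.8,-0.172,-0.545,0,0,0,0],[0.8,-0.172,-0.545,0,0,0,0],[0.8,-0.172,-0.545,0,0,0,0],[0.8,-0.172,-0.545,0,0,0,0],[0.8,-0.172,-0.545,0,0,0,0],[0.8,-0.172,-0.545,0,0,0,0]]}}

```text
time: 2.3
ee_pos: [0.6141, 0.0017, 0.2367]
eef_rot: [0.0, -0.113, 0.994, 0.0]
ft_force: [0.3, 1.2, 0.5]
grip_width: 0.0764
gripper_force: 0.0
```

>>> {"op": "step_arm", "data": {"increments": [[0.8,-0.172,-0.545,0,0,0,0],[0.8,0,0,0,0,0,0],[0.8,0,0,0,0,0,0]]}}

```text
time: 2.68
ee_pos: [0.642, -0.0455, 0.2363]
eef_rot: [-0.0, -0.113, 0.994, 0.0]
ft_force: [-0.3, 1.0, -0.1]
grip_width: 0.0757
gripper_force: 0.0
```

Run:
```python
from h import *
st()
d,f,T,P=cam("wrist"); cv2.imwrite("pics/w1.png",d["color"][...,::-1])
```

```text
t 2.675 fil [-0.0943 -0.0588  0.2363] heading 102.99 z [-0.001  0.    -1.   ] F [-0.3  1.  -0.1] q [-0.17  0.52  1.51  0.    1.11 -1.97] w 0.0757
```

View pics/w1.png

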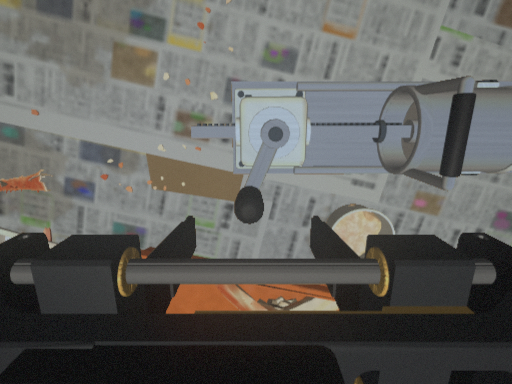

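The wrist view shows the knob at (250,204), the hub at (275,132) and the grip bar at (458,135). I'll measure these to cross-check the frame.

Run:
```python
from h import *
d,f,T,P=cam("wrist")
dark=d["color"].max(-1)<70
def ray(u,v,h):
    r=T[:3,:3]@np.array([(u-d["cx"])/f,(v-d["cy"])/f,1]); return T[:3,3]+r*(h-T[2,3])/r[2]
for k,(a,b,e,g,lo,hi) in dict(knob=(230,180,275,228,.160,.18),bar=(435,80,485,180,.135,.175)).items():
    p=P[b:g,a:e]; m=dark[b:g,a:e]&(p[...,2]>lo)&(p[...,2]<hi); q=p[m]; mid=(q.min(0)+q.max(0))/2
    F=np.array([fil(x) for x in q]); print(k,len(q),F.mean(0).round(4),((F.min(0)+F.max(0))/2).round(4),np.ptp(F,0).round(3))
    if k=="bar":
        w,V=np.linalg.eigh(np.cov(F[:,:2].T)); print(V[:,1])
print("hub",fil(ray(275.5,132.5,.12)))
```

```text
knob 646 [-0.0972 -0.0586  0.1678] [-0.0973 -0.0598  0.1658] [0.024 0.023 0.011]
bar 1847 [0.0689 0.001  0.1598] [0.0713 0.0026 0.1505] [0.016 0.083 0.028]
[3.93808471e-05 9.99999999e-01]
hub [-0.07184184  0.00033055  0.12      ]
```

>>> {"op": "step_arm", "data": {"increments": [[0.8,-0.01,-0.025,0.4,0,0,0],[0.8,0,0,0.42,0,0,0],[0.2,0,0,0,0,0,0],[0.1,0,0,0,0,0,0],[0.1,0,0,0,0,0,0],[0.1,0,0,0,0,0,0]], "force": 20}}

```text
time: 3.52
ee_pos: [0.6443, -0.0479, 0.1559]
eef_rot: [0.001, -0.113, 0.994, -0.0]
ft_force: [0.6, 1.1, 0.1]
grip_width: 0.0415
gripper_force: 0.0
```

Run:
```python
from h import *
st()
a0=np.radians(-112.6)
th=a0+np.arange(0,17)*np.pi/8; p=.065*np.c_[np.cos(th),np.sin(th)]
print("rows tool x,y /0.1:",(np.diff(p,axis=0)[:,::-1]*10).round(3).tolist())
```

```text
t 3.525 fil [-0.0972 -0.0605  0.1559] heading 103.02 z [ 0.002 -0.    -1.   ] F [0.6 1.1 0.1] q [-0.18  0.6   1.59  0.    0.95 -1.97] w 0.0415
rows tool x,y /0.1: [[-0.05, 0.249], [0.049, 0.249], [0.141, 0.211], [0.211, 0.141], [0.249, 0.05], [0.249, -0.049], [0.211, -0.141], [0.141, -0.211], [0.05, -0.249], [-0.049, -0.249], [-0.141, -0.211], [-0.211, -0.141], [-0.249, -0.05], [-0.249, 0.049], [-0.211, 0.141], [-0.141, 0.211]]
```

>>> {"op": "step_arm", "data": {"increments": [[0.1,0,0,0,0,0,0],[0.1,0,0,0,0,0,0],[0.1,0,0,0,0,0,0],[0.1,0,0,0,0,0,0]], "force": 20}}

```text
time: 4.03
ee_pos: [0.6441, -0.048, 0.1549]
eef_rot: [0.0, -0.113, 0.994, -0.0]
ft_force: [-0.3, -0.6, 4.6]
grip_width: 0.026
gripper_force: 20.0
```

>>> {"op": "step_arm", "data": {"increments": [[0.1,-0.05,0.249,0,0,0,0],[0.1,0.049,0.249,0,0,0,0]]}}

```text
time: 4.28
ee_pos: [0.6335, -0.0006, 0.1548]
eef_rot: [0.001, -0.113, 0.994, -0.001]
ft_force: [-5.3, -17.4, 4.9]
grip_width: 0.0258
gripper_force: 20.0
```

```bash
cat >> h.py <<'E'
def ck():
    s=st(); p=fil(s["ee_pos"])-[-.072,.0005,0]; F=s["ft_force"][:2]; a=np.arctan2(p[1],p[0]); Fx,Fy=F@X,F@Y
    print("ang",np.degrees(a).round(1),"r",np.hypot(*p[:2]).round(4),"Ft",(-Fx*np.sin(a)+Fy*np.cos(a)).round(1),"Fr",(Fx*np.cos(a)+Fy*np.sin(a)).round(1),"grip",s["gripper_force"])
E
python3 -c "from h import *;ck()"
```

```text
t 4.275 fil [-0.0488 -0.0608  0.1548] heading 103.01 z [ 0.002 -0.003 -1.   ] F [ -5.3 -17.4   4.9] q [-0.1   0.59  1.62 -0.    0.93 -1.9 ] w 0.0258
ang -69.2 r 0.0656 Ft -11.4 Fr -14.1 grip 20.007542967796326
```

>>> {"op": "step_arm", "data": {"increments": [[0.1,0.141,0.211,0,0,0,0],[0.1,0.211,0.141,0,0,0,0],[0.1,0.249,0.05,0,0,0,0],[0.1,0.249,-0.049,0,0,0,0],[0.1,0.211,-0.141,0,0,0,0],[0.1,0.141,-0.211,0,0,0,0]], "force": 30}}

```text
time: 5.03
ee_pos: [0.5157, -0.0255, 0.155]
eef_rot: [0.001, -0.113, 0.994, 0.001]
ft_force: [13.2, 8.9, -3.9]
grip_width: 0.0255
gripper_force: 30.0
```

```bash
python3 -c "from h import *;ck()"
```

```text
t 5.025 fil [-0.0461  0.0595  0.155 ] heading 103.02 z [ 0.002  0.002 -1.   ] F [13.2  8.9 -3.9] q [-0.18  0.44  1.91  0.    0.78 -1.98] w 0.0255
ang 66.3 r 0.0645 Ft -11.1 Fr -11.3 grip 29.999883770942688
```

>>> {"op": "step_arm", "data": {"increments": [[0.1,0.05,-0.249,0,0,0,0],[0.1,-0.049,-0.249,0,0,0,0],[0.1,-0.141,-0.211,0,0,0,0],[0.1,-0.211,-0.141,0,0,0,0],[0.1,-0.249,-0.05,0,0,0,0],[0.1,-0.249,0.049,0,0,0,0],[0.1,-0.211,0.141,0,0,0,0],[0.1,-0.141,0.211,0,0,0,0]]}}

```text
time: 6.02
ee_pos: [0.6442, -0.0493, 0.1548]
eef_rot: [-0.0, -0.113, 0.994, -0.001]
ft_force: [-12.1, -9.5, 7.7]
grip_width: 0.0255
gripper_force: 30.0
```

Run:
```python
from h import *
ck(); d,f,T,P=cam("wrist"); cv2.imwrite("pics/w2.png",d["color"][...,::-1])
```

```text
t 6.025 fil [-0.0986 -0.0601  0.1548] heading 102.99 z [-0.001 -0.002 -1.   ] F [-12.1  -9.5   7.7] q [-0.18  0.61  1.59 -0.    0.95 -1.97] w 0.0255
ang -113.7 r 0.0662 Ft -11.6 Fr -10.2 grip 30.00135987997055
```

View pics/w2.png

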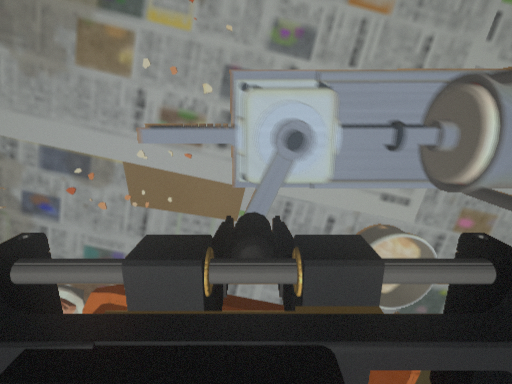

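The wrist view shows the knob gripped, the stop collar at (397,135) and the white piston back at (480,135) inside the barrel mouth. I'll measure the remaining travel from depth.

Run:
```python
from h import *
d,f,T,P=cam("wrist")
for u,v in[(470,105),(475,110),(480,115),(485,130),(480,150),(475,165),(490,110),(397,122),(396,147),(337,125),(140,134),(440,130),(448,134)]: print(u,v,d["color"][v,u],fil(P[v,u]).round(4))
```

```text
470 105 [95 92 85] [0.0598 0.0203 0.0964]
475 110 [131 126 115] [0.0604 0.0168 0.1012]
480 115 [162 155 139] [0.0619 0.0133 0.1046]
485 130 [190 202 190] [0.0648 0.0033 0.108 ]
480 150 [192 205 189] [ 0.0639 -0.0103  0.1085]
475 165 [172 173 156] [ 0.0678 -0.022   0.1021]
490 110 [78 79 73] [0.0644 0.0165 0.1091]
397 122 [65 68 71] [0.0505 0.0073 0.0149]
396 147 [122 131 144] [ 0.0528 -0.0178  0.0148]
337 125 [ 90  99 106] [-0.0279  0.006   0.0757]
140 134 [133 141 152] [-0.186  -0.0007  0.0769]
440 130 [122 131 144] [0.0505 0.0023 0.0827]
448 134 [125 132 143] [ 0.0572 -0.0008  0.0828]
```

>>> {"op": "step_arm", "data": {"increments": [[0.1,-0.05,0.249,0,0,0,0],[0.1,0.049,0.249,0,0,0,0],[0.1,0.141,0.211,0,0,0,0],[0.1,0.211,0.141,0,0,0,0],[0.1,0.249,0.05,0,0,0,0],[0.1,0.249,-0.049,0,0,0,0],[0.1,0.211,-0.141,0,0,0,0]]}}

```text
time: 7.0
ee_pos: [0.5255, -0.0019, 0.155]
eef_rot: [0.002, -0.113, 0.994, 0.0]
ft_force: [16.2, 2.6, -7.7]
grip_width: 0.0254
gripper_force: 30.0
```

Run:
```python
from h import *
ck()
```

```text
t 7.0 fil [-0.0253  0.0447  0.155 ] heading 103.03 z [ 0.004  0.001 -1.   ] F [16.2  2.6 -7.7] q [-0.13  0.45  1.89  0.    0.79 -1.93] w 0.0254
ang 43.4 r 0.0643 Ft -11.1 Fr -12.0 grip 29.999282956123352
```

>>> {"op": "step_arm", "data": {"increments": [[0.1,0.141,-0.211,0,0,0,0],[0.1,0.05,-0.249,0,0,0,0],[0.1,-0.049,-0.249,0,0,0,0]]}}

```text
time: 7.38
ee_pos: [0.5262, -0.0754, 0.1549]
eef_rot: [-0.0, -0.113, 0.994, 0.0]
ft_force: [8.9, 8.3, -1.6]
grip_width: 0.0255
gripper_force: 30.0
```

Run:
```python
from h import *
ck()
```

```text
t 7.375 fil [-0.0971  0.0607  0.1549] heading 103.01 z [-0.001  0.    -1.   ] F [ 8.9  8.3 -1.6] q [-0.27  0.46  1.88  0.    0.8  -2.06] w 0.0255
ang 112.6 r 0.0652 Ft -1.5 Fr -12.1 grip 30.001362562179565
```

>>> {"op": "step_arm", "data": {"increments": [[0.1,-0.141,-0.211,0,0,0,0],[0.1,-0.211,-0.141,0,0,0,0],[0.1,0,0,0,0,0,0]]}}

```text
time: 7.75
ee_pos: [0.5705, -0.1023, 0.1549]
eef_rot: [0.001, -0.113, 0.994, -0.001]
ft_force: [0.2, -5.6, 7.6]
grip_width: 0.0255
gripper_force: 30.0
```

Run:
```python
from h import *
ck(); d,f,T,P=cam("wrist"); cv2.imwrite("pics/w3.png",d["color"][...,::-1])
```

```text
t 7.75 fil [-0.1333  0.0237  0.1549] heading 103.0 z [ 0.002 -0.001 -1.   ] F [ 0.2 -5.6  7.6] q [-0.29  0.52  1.76 -0.    0.86 -2.09] w 0.0255
ang 159.3 r 0.0656 Ft 0.9 Fr 5.5 grip 30.00128746032715
```

View pics/w3.png

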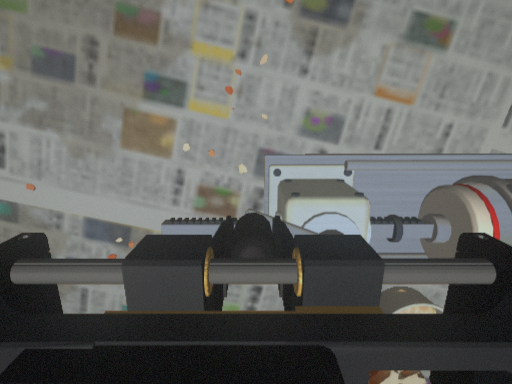

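The picture shows the piston with its red lip at (490,205), standing clear of the barrel mouth. I'll quickly measure the lip's x.

Run:
```python
from h import *
d,f,T,P=cam("wrist"); c=d["color"].astype(int)
m=(c[...,0]>c[...,1]+60)&(c[...,0]>c[...,2]+60); m[:170]=0;m[260:]=0;m[:,:430]=0
q=np.array([fil(p) for p in P[m]]); print(len(q),np.percentile(q,[5,50,95],axis=0).round(4)); st()
```

```text
274 [[nan nan nan]
 [nan nan nan]
 [nan nan nan]]
t 7.85 fil [-0.1329  0.0246  0.1549] heading 103.03 z [ 0.001 -0.001 -1.   ] F [-0.  -5.8  4.3] q [-0.29  0.52  1.76 -0.    0.86 -2.09] w 0.0259
```

>>> {"op": "step_arm", "data": {"increments": [[0.6,0,0,0,0,0,0],[0.6,0,0,0,0,0,0],[0.6,0,0,0,0,0,0],[0.6,0,0,0,0,0,0],[0.6,0,0,-0.3,0,0,0],[0.6,0,0,-0.4,0,0,0],[0.6,0,0,0,0,0,0]]}}

```text
time: 8.72
ee_pos: [0.5699, -0.1014, 0.2272]
eef_rot: [0.002, -0.113, 0.994, -0.001]
ft_force: [-0.7, 0.2, -0.2]
grip_width: 0.0572
gripper_force: 0.0
```

Run:
```python
from h import *
st(); d,f,T,P=cam("top")
c=d["color"].astype(int)
v,u=np.mgrid[:384,:512]; m=(c[...,0]>c[...,1]+50)&(c[...,0]>c[...,2]+50)&(u>255)&(u<300)&(v>185)&(v<235)
q=np.array([fil(p) for p in P[m]]); print(len(q)); 
if len(q): print(np.percentile(q,[5,50,95],axis=0).round(4))
m=(c.max(-1)<70)&(P[...,2]>.15)&(P[...,2]<.17)&(u>255)&(u<290)&(v>185)&(v<235)
q=np.array([fil(p) for p in P[m]]); print("bar",len(q),q.mean(0).round(4))
```

```text
t 8.725 fil [-0.1324  0.0241  0.2272] heading 103.03 z [ 0.005 -0.001 -1.   ] F [-0.7  0.2 -0.2] q [-0.29  0.43  1.69  0.    1.01 -2.09] w 0.0572
82
[[ 0.0507 -0.0309  0.0743]
 [ 0.054   0.0021  0.1012]
 [ 0.0558  0.0325  0.1108]]
bar 131 [ 0.0731 -0.0003  0.1598]
```

>>> {"op": "step_arm", "data": {"increments": [[0.6,-0.06,0.51,0,0,0,0],[0.6,-0.06,0.51,0,0,0,0],[0.6,-0.06,0.51,0,0,0,0],[0.6,-0.06,0.51,0,0,0,0],[0.6,0,0,0,0,0,0],[0.6,0,0,0.35,0,0,0],[0.6,0,0,0.34,0,0,0],[0.6,0,0,0,0,0,0]]}}

```text
time: 9.78
ee_pos: [0.5453, 0.102, 0.1531]
eef_rot: [-0.003, -0.113, 0.994, 0.0]
ft_force: [-0.3, 0.4, -0.2]
grip_width: 0.057
gripper_force: 0.0
```

>>> {"op": "step_arm", "data": {"increments": [[0,0,0,0,0,0,0],[0,0,0,0,0,0,0],[0,0,0,0,0,0,0],[0,0,0,0,0,0,0],[0,0,0,0,0,0,0],[0,0,0,0,0,0,0],[0,0,0,0,0,0,0]], "force": 15}}

```text
time: 10.65
ee_pos: [0.5465, 0.103, 0.1558]
eef_rot: [0.0, -0.113, 0.994, 0.0]
ft_force: [-2.1, 1.0, 3.6]
grip_width: 0.0147
gripper_force: 15.0
```

Run:
```python
from h import *
st()
# tilt arc, grip point about hinge: flat angle atan2(128,-112), 1.3 rad
a0=np.arctan2(128,-112); t=np.linspace(0,1.3,13); p=.170*np.c_[np.cos(a0-t),np.sin(a0-t)]
D=np.diff(p,axis=0)*10; print(np.c_[D[:,0],-D[:,1]].round(3).tolist())
```

```text
t 10.65 fil [0.072  0.0002 0.1558] heading 103.02 z [ 0.  0. -1.] F [-2.1  1.   3.6] q [ 0.07  0.49  1.82  0.    0.83 -1.73] w 0.0147
[[0.145, -0.114], [0.156, -0.097], [0.166, -0.08], [0.174, -0.061], [0.179, -0.042], [0.183, -0.023], [0.184, -0.003], [0.183, 0.017], [0.18, 0.037], [0.175, 0.056], [0.168, 0.075], [0.159, 0.093]]
```

>>> {"op": "step_arm", "data": {"increments": [[0,0,0.145,-0.114,0,0,0],[0,0,0.156,-0.097,0,0,0],[0,0,0.166,-0.08,0,0,0],[0,0,0.174,-0.061,0,0,0]], "force": 12}}

```text
time: 11.15
ee_pos: [0.5323, 0.1656, 0.1916]
eef_rot: [0.001, -0.113, 0.994, -0.0]
ft_force: [2.0, -2.2, 1.2]
grip_width: 0.0146
gripper_force: 12.0
```

```bash
python3 -c "
from h import *
s=st(); p=fil(s['ee_pos'])-[.185,0,.030]; print(np.hypot(p[0],p[2]),np.arctan2(.128,-.112)-np.arctan2(p[2],p[0]))"
```

```text
t 11.15 fil [ 0.1362 -0.0003  0.1916] heading 103.01 z [ 0.001 -0.    -1.   ] F [ 2.  -2.2  1.2] q [ 0.18  0.45  1.78 -0.    0.91 -1.61] w 0.0146
0.16880170624847418 0.42575857673023476
```

Tilting as planned, with low forces; continuing.

>>> {"op": "step_arm", "data": {"increments": [[0,0,0.179,-0.042,0,0,0],[0,0,0.183,-0.023,0,0,0],[0,0,0.184,-0.003,0,0,0],[0,0,0.183,0.017,0,0,0],[0,0,0.18,0.037,0,0,0],[0,0,0.175,0.056,0,0,0],[0,0,0.168,0.075,0,0,0],[0,0,0.12,0.07,0,0,0]]}}

```text
time: 12.15
ee_pos: [0.5006, 0.3001, 0.1714]
eef_rot: [-0.0, -0.114, 0.994, 0.0]
ft_force: [1.9, -0.2, 0.6]
grip_width: 0.0148
gripper_force: 12.0
```

```bash
python3 -c "
from h import *
s=st(); p=fil(s['ee_pos'])-[.185,0,.030]; print(np.hypot(p[0],p[2]),np.arctan2(.128,-.112)-np.arctan2(p[2],p[0]))"
```

```text
t 12.15 fil [ 2.744e-01 -1.000e-04  1.714e-01] heading 103.04 z [-0.001 -0.    -1.   ] F [ 1.9 -0.2  0.6] q [ 0.43  0.51  1.73  0.    0.9  -1.37] w 0.0148
0.1672926419867926 1.2827047493015402
```

>>> {"op": "step_arm", "data": {"increments": [[0,0,0,0,0,0,0],[0.34,0,0,0,0,0,0],[0.34,0,0,0,0,0,0],[0.34,0,0,0,0,0,0],[0.34,0,0,-0.1,0,0,0],[0.34,0,0,-0.3,0,0,0],[0.34,0,0,-0.5,0,0,0],[0.34,0,0,-0.3,0,0,0]]}}

```text
time: 13.15
ee_pos: [0.5014, 0.299, 0.2953]
eef_rot: [0.001, -0.113, 0.994, 0.0]
ft_force: [-1.0, 0.1, 0.2]
grip_width: 0.0326
gripper_force: 0.0
```

>>> {"op": "step_arm", "data": {"increments": [[0.34,-0.5,0,0,0,0,0],[0.34,-0.5,0,0,0,0,0],[0.34,-0.5,0,0,0,0,0],[0.34,0,0,0,0,0,0],[0.34,0,0,0,0,0,0]]}}

```text
time: 13.78
ee_pos: [0.6467, 0.3326, 0.2923]
eef_rot: [-0.0, -0.113, 0.994, -0.0]
ft_force: [0.1, 0.4, -0.4]
grip_width: 0.0323
gripper_force: 0.0
```

Run:
```python
from h import *
st(); d,f,T,P=cam("scene"); cv2.imwrite("pics/s9.png",cv2.resize(d["color"][130:300,120:350,::-1],None,fx=3,fy=3))
d,f,T,P=cam("top"); cv2.imwrite("pics/t9.png",cv2.resize(d["color"][120:260,130:370,::-1],None,fx=3,fy=3))
```

```text
t 13.775 fil [ 0.2727 -0.1498  0.2923] heading 103.01 z [-0. -0. -1.] F [ 0.1  0.4 -0.4] q [ 0.38  0.61  1.2   0.    1.34 -1.41] w 0.0323
```

View pics/s9.png

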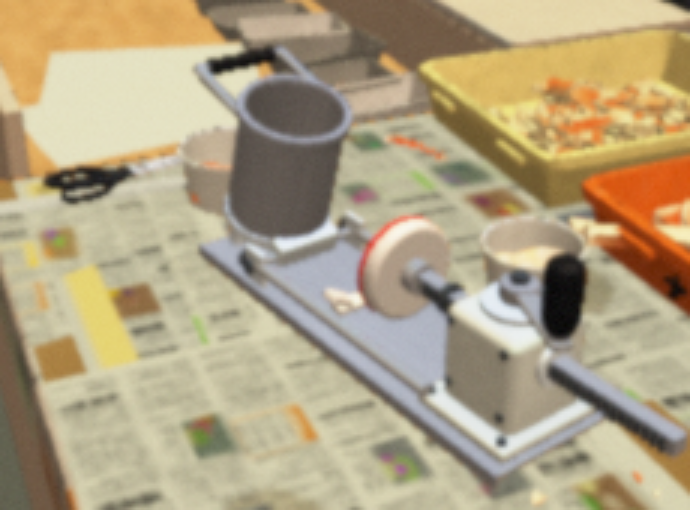

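View pics/t9.png

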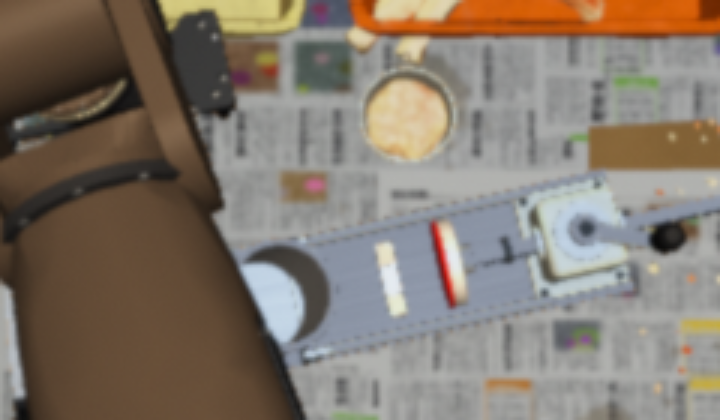

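Both views show the barrel standing mouth-up on its stops, the piston with its red lip out in the open, the tubs in place and the gripper clear. I'll check the piston x once more and hand in.

Run:
```python
from h import *
from rig import finish_job
d,f,T,P=cam("top"); c=d["color"].astype(int); v,u=np.mgrid[:384,:512]
m=(c[...,0]>c[...,1]+70)&(c[...,0]>c[...,2]+70)&(u>265)&(u<290)&(v>188)&(v<228)
q=np.array([fil(p) for p in P[m]]); q=q[q[:,2]>.06]; x=np.percentile(q[:,0],[5,50,95]); print(x)
if .042<x[1]<.063: print(finish_job())
```

```text
[0.05107094 0.05407488 0.05586473]
the job is handed in; nothing more can be done
None
```

The job is handed in: the piston is wound out about 9 mm past the barrel mouth by camera measurement, the barrel rests tipped over on its stops, and the tubs were not touched. The robot stood clear at 14 s of the 72 s allowed, and no verdict came back.

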